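Hang the hook rail in the cleaner and hold its lid at balance

ROBOT

A 6-joint arm with a two-finger parallel gripper is mounted at the origin on a cart in front of the work surface, level with it; the furniture and walls round the work are solid. World frame = base frame: x ahead of the robot, y to its left, z up, the work surface at z = 0. Lengths are in m, angles in rad, forces in N, time in s.
With the tool pointing down it reaches from about 0.3 to 0.85 m from the base axis. Payload 4.2 kg.
Tool frame: the origin (TCP) lies on the centre line of the jaws, within the pads' length; the fingertips stand 8 mm ahead of it and the grasp point (between the pads) lies 11 mm behind it; z points along the fingers, y is the line along which they close (so a half turn about z gives the same grasp; the last joint's range is limited). The gripper opens to 91 mm and grips with 3 to 60 N. Pads are 32 mm wide; open, the fingers measure 118 mm over their backs; the gripper's body (76 mm by 178 mm) begins 60 mm behind the grasp point.
Start: joints at [-1.249, 0.32, 1.565, -0, 1.257, -0.02], TCP at [0.193, -0.542, 0.222] pointing down, gripper open.
Joint ranges: [-3.11, 3.11], [-0.84, 2.01], [0.21, 2.61], [-1.34, 4.49], [0.05, 2.63], [-2.56, 2.56]. Speed limits (rad/s): [2.57, 2.57, 3.14, 3.14, 3.14, 3.14].

INTERFACE

Orientations are given as a rotation vector (axis times angle).
In Python, from plant import sensors, viewer, ctrl gives the robot as it stands.
- The arm moves only by the tool arm_command, never from a script. Its argument "increments" is a list of rows, each an object of numbers: "dx", "dy", "dz": the shift along the tool's x, y, z in units of 50 mm (1.0 is 50 mm); "twist": the turn about the tool's z in units of 5 degrees (1.0 is 5 degrees); "jaw": the opening, from -1 (shut) to 1 (fully open). In form: [{"dx": .., "dy": .., "dz": .., "twist": .., "jaw": ..}, ...]. A call has 1 to 20 rows; each row shifts and turns the commanded pose from where the row before left it, along the tool's axes as they then stand; what a row does not reach is not made up. A row lasts 1/10 s, in which the tool goes at most 50 mm and 8.59 degrees, less where a joint would pass 70% of its speed; a pose out of reach is approached as far as the arm can. A call is refused whole if a number of a shift passes 1 or a number of a turn 1, either way. A call with a gripper value outside its range is refused whole. The fingers move at their own pace and stop on an object; "grip_force" is the grip in N (left out, the last holds). Time passes only in rows, so rows that do not move let the fingers close. It gives the time, the measured TCP pose, the force, the opening and the grip force at its end, in the units of the state.
- sensors.read_state(): the state, without advancing time (a new reading comes with each control period).
- viewer.get_image(name): name is "scene" or "top" or "wrist"; returns a dict with "color" (420x560x3 uint8, red, green, blue), "vertical_fov" (degrees; the focal length in pixels is half the picture's height over the tangent of half this angle, whatever the lens; pixels are square), "cx", "cy" (the principal point, pixels), "R" (3x3) and "t" (3): a world point X has camera coordinates R X + t; the wrist camera has in their place "T_tool_cam" (4x4, takes a point from camera to tool coordinates, whose origin is the TCP and whose axes are the flange's). Camera axes: x right, y down, z forward; pixel columns grow to the right and rows downward; lengths in m; the calibration is good to about 2 mm. A picture is of the moment at which its call begins: read the wrist's pose just before it. There is no depth.
- ctrl.job_done(): hands the job in; it is judged then, once.
Trained networks look in a picture, given as the dict that the camera call returned (one of the last four; its "shot" number tells which), for a name from the list of things; names that differ only in an ending like _2 or _b are one class to them, and where a whole thing is asked for, a point or a joint stands for the part that bears it (a point fixed in the world has none). Each returns a list of dicts, best first, with "confidence" (0 to 1); they miss things now and then, are a little off and sometimes report something else, mostly with a low value. They report only what shows in the picture. A call takes as long as a camera call.
- viewer.look_for(query, picture): "extent" ([left, top, width, height] in pixels, round what is visible of it).
The state is a dict: "t": time; "joint_positions": joint angles; "joint_vel": joint speeds; "joint_efforts": joint torques, N m; "tcp_pos": TCP position; "orientation": TCP orientation; "contact_force": force on the tool from outside, world axes, zero at the start; "torque": the same for the moment, N m; "gripper_width": finger opening in m; "grasp_force": force on a finger pad.
Only numpy, scipy, OpenCV 4.12 (cv2) and the standard library are available. Lean on these libraries where they do the work, as an engineer would, in place of code of your own. Each camera call takes 0.05 s, during which the arm holds its last target. There are 200 camera calls.

TASK

Lift the hook rail off the cream pot and hang it in the tank of the ultrasonic cleaner, one end right down in each of the two pockets in the rim, without dropping it, and let go of it. Then bring the thrown-back lid forward, without letting it fall shut, to the point where it balances upright over its hinge, and finish with the gripper still holding it there, so that I can tighten the slack thumbscrew of the lid stay. Leave the other things on the bench where they are.

Things in the scene. Friction and masses are not known exactly. Their poses are not given: they have to be found in the camera images.
- hook_rail: Hook rail: 10 mm square steel bar 154 mm long (its y), blue moulded grip 12 (x) by 40 (y) mm at mid length, from the bar's top (10 mm above its underside) up to 26 mm; four wire hooks under the bar at y = +-27 and +-46, 29 mm deep. Origin: underside of the bar at mid length; z up. About 0.14 kg. It lies across the cream pot's mouth; grip the blue block across x, from above.
- cleaner: Ultrasonic cleaner, fixed: steel housing 128 (x) by 170 (y) by 95 mm high, tank empty, open at the top 100 by 130 mm about the middle, floor 22 mm up. Origin: middle of the underside; z up, -x its front (black panel with two knobs), +x its hinge side. Slotted stay and brass thumbscrew stick out 20 mm on the +y side, drain cock on -y. The thrown-back lid leans up over +x.
- rail_seat (a point): Point midway between the two pocket floors, 78 mm above the bench and 12 mm in front of the housing's middle; axes as the cleaner's. With the rail home its origin lies here, its y along the cleaner's y (either way round). The bar's top is then 7 mm below the rim, the top of the blue grip 9 mm above it.
- pocket_left (a point): Middle of the floor of the pocket in the tank's +y wall. The pocket is 14 mm wide (x), its mouth flared to 30 mm at the rim, 17 mm deep, open to the tank, its closed outer end 82 mm from the middle: the rail has 2 mm play each way in x and 5 mm in y.
- pocket_right (a point): Middle of the floor of the like pocket in the tank's -y wall.
- lid (a joint): Angle of the lid, rad: 0 shut, 1.57 its steel plate plumb, 1.90 thrown back on its stop (the start). 0.4 kg on an almost free hinge; its centre of mass is straight above the hinge at 1.57: from less than that it falls shut, from more it falls back to the stop.
- lid_hinge (a point): Middle of the hinge axis, which runs along the cleaner's y; 70 mm behind the cleaner's middle, 110 mm above the bench. At joint value q the lid runs from here along (-cos q, 0, sin q) in the cleaner's axes; closed it reaches to -x.
- lid_tab (a point): Middle of the black grip tab at the lid's free edge: 64 mm wide (along the cleaner's y), 12 mm thick; 152 mm from the hinge axis; the tab's free edge is 12 mm beyond this point, the steel edge of the lid (18 mm thick there with its skirt) 15 mm short of it. Moves with the lid.
- cream_pot: Cream plastic beaker, 125 mm across the mouth, 122 mm high, loose, open and empty, holding up the rail at the start. Origin: middle of the underside.
- chain_pliers: Small pliers with yellow grips, 42 x 138 x 11 mm, lying loose. Bystander; origin under its middle.
- brass_pan: Oval brass weighing pan, 78 x 144 x 23 mm, loose. Bystander; origin under its middle.
- bristle_brush: Bench brush standing on its wooden handle, 51 x 54 x 146 mm, loose. Bystander; origin under its middle.

How it is judged:
By the outcome, as a careful person would: the job done as asked, in the order asked, and still so for the second after the job is handed in, while the arm keeps its last pose, push and grip.
It also fails if it takes over 54 s, if anything falls off the work surface, if the arm or the gripper's body presses on something with over 40 N, if the wrist force passes 120 N, or if a joint passes its speed limit or range.

## Working session

There is one attempt and no reset: what is moved stays moved. The work goes in short steps, Python scripts to look and compute and a tool call to move; the robot and the scene stay as the last step left them, time stands still between calls to the robot, and variables do not carry over. Pictures are saved under pics/ and viewed, at most 10 in all, crops included, and the job is handed in when it is done.

Besides the shell and the picture viewer there is one more tool, called after "Emit:" by a JSON object that holds its "method" and its "body". arm_command: Moves the arm, as the interface text tells. Its arguments: {"type":"object","properties":{"increments":{"type":"array"},"grip_force":{"type":"number"}},"required":["increments"]}

```bash
mkdir -p pics; ls; cat > h.py <<'E'
import numpy as np, cv2
from plant import sensors, viewer, ctrl
from scipy.spatial.transform import Rotation as Ro
def save(p,n): cv2.imwrite('pics/'+n,cv2.cvtColor(p['color'],cv2.COLOR_RGB2BGR))
def cam(p,st=None):
    f=p['color'].shape[0]/2/np.tan(np.radians(p['vertical_fov'])/2)
    if 'R' in p: return f,np.array(p['R']),np.array(p['t'])
    T=np.eye(4);T[:3,:3]=Ro.from_rotvec(st['orientation']).as_matrix();T[:3,3]=st['tcp_pos']
    C=np.linalg.inv(T@np.array(p['T_tool_cam']));return f,C[:3,:3],C[:3,3]
def proj(p,X,st=None):
    f,R,t=cam(p,st);c=np.atleast_2d(X)@R.T+t
    return np.c_[p['cx']+f*c[:,0]/c[:,2],p['cy']+f*c[:,1]/c[:,2]]
def onz(p,uv,z,st=None):
    f,R,t=cam(p,st);d=R.T@np.array([(uv[0]-p['cx'])/f,(uv[1]-p['cy'])/f,1.]);o=-R.T@t
    return o+d*(z-o[2])/d[2]
E
python3 - <<'E'
from h import *
st=sensors.read_state();print(st)
for n in ['scene','top']:
    p=viewer.get_image(n);save(p,n+'0.png');print(n,p['vertical_fov'],p['cx'],p['cy'],p['R'],p['t'])
    for q in ['hook_rail','cleaner','lid','lid_tab','cream_pot','chain_pliers','brass_pan','bristle_brush']:
        print(q,[(r['extent'],round(r['confidence'],2)) for r in viewer.look_for(q,p)[:2]])
E
```

```text
pics
{'t': 0.0, 'joint_positions': array([-1.24905116e+00,  3.20283554e-01,  1.56565514e+00, -3.80899792e-05,
        1.25736301e+00, -2.00578574e-02]), 'joint_vel': array([ 0.00014605,  0.00237464,  0.00065367, -0.00043413,  0.00023881,
        0.00061162]), 'joint_efforts': array([-3.63296458e-04, -4.12456834e+01, -2.31970829e+01,  7.26626138e-02,
        4.57607908e-02, -1.47348264e-04]), 'tcp_pos': array([ 0.19254092, -0.54130389,  0.22113432]), 'orientation': array([-3.09416260e+00, -5.34024942e-01,  4.59426898e-04]), 'contact_force': array([-0.1748224 , -0.35837895,  0.01497245]), 'torque': array([ 0.04860713, -0.00849099, -0.03505542]), 'grasp_force': 0.0, 'gripper_width': 0.09127424727350109}
scene 54.70592469950317 289.8872454869161 203.7773533259864 [[-5.99914236e-01  8.00064213e-01  4.07252887e-04]
 [ 6.50837743e-01  4.88315281e-01 -5.81341912e-01]
 [-4.65309727e-01 -3.48490233e-01 -8.13659275e-01]] [ 0.28562012 -0.32737259  1.31958143]
hook_rail [([166.0, 127.9, 31.0, 39.1], 0.56), ([298.1, 157.3, 83.1, 86.4], 0.21)]
cleaner [([297.3, 155.4, 93.1, 142.6], 0.72), ([223.2, 
[... 301 characters left out ...]
rush [([292.5, 292.9, 30.9, 39.6], 0.97)]
top 52.152972223942974 283.27167103575437 212.40483278446285 [[ 0.02082329 -0.99966304  0.01549844]
 [-0.99152575 -0.02263706 -0.12792287]
 [ 0.1282306  -0.01270333 -0.99166302]] [0.01013213 0.55406019 1.13030116]
hook_rail [([369.5, 191.3, 62.7, 16.0], 0.74), ([368.6, 174.2, 50.7, 48.5], 0.28)]
cleaner [([169.3, 162.7, 89.0, 88.1], 0.95)]
lid [([197.2, 177.1, 63.6, 75.2], 0.89), ([367.2, 174.1, 53.8, 47.9], 0.23)]
lid_tab [([192.5, 189.4, 67.4, 64.1], 0.67)]
cream_pot [([367.9, 174.8, 54.4, 49.7], 0.85)]
chain_pliers [([170.9, 255.5, 45.3, 14.4], 0.63)]
brass_pan [([360.3, 263.4, 43.0, 30.5], 0.92)]
bristle_brush [([192.6, 123.2, 24.5, 32.5], 0.85)]
```

```bash
python3 - <<'E'
import cv2
a=cv2.imread('pics/scene0.png')[90:350,140:440];b=cv2.imread('pics/top0.png')[110:310,150:450]
cv2.imwrite('pics/s0c.png',cv2.resize(a,None,fx=2.3,fy=2.3,interpolation=3));cv2.imwrite('pics/t0c.png',cv2.resize(b,None,fx=2.6,fy=2.6,interpolation=3))
E
```

```text
(no output)
```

View pics/s0c.png

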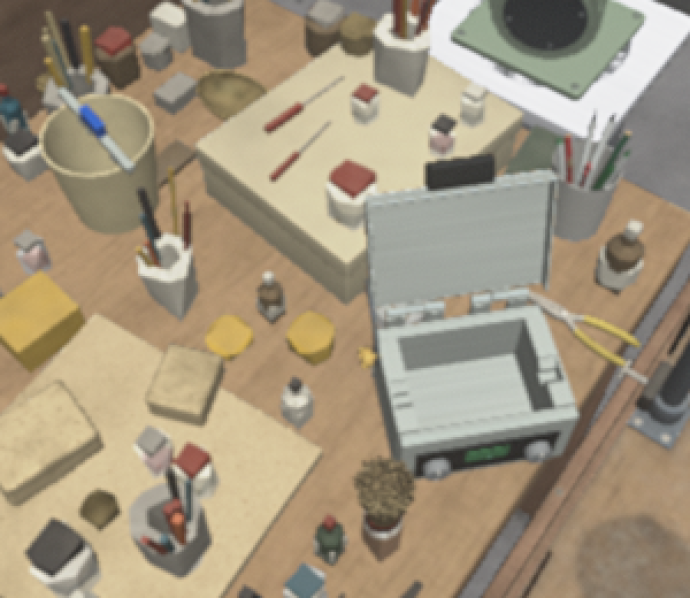

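View pics/t0c.png

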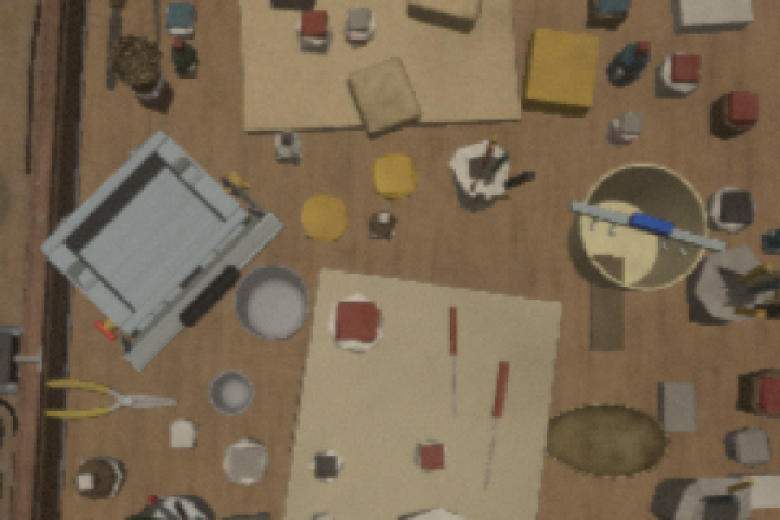

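The scene crop shows the rail across the pot with its blue grip at about (92,120), and the cleaner with its lid leaning back at lower right. The top crop shows the bar ends at about (573,205) and (723,245), and the cleaner's brass screw at (235,180), which marks +y. Next I'll measure the poses.

```bash
python3 - <<'E'
from h import *
from scipy.optimize import least_squares
p={n:viewer.get_image(n) for n in['scene','top']}
def t(u,v):return (150+u/2.6,110+v/2.6)
def s(u,v):return (140+u/2.3,90+v/2.3)
# blue blob
for n in p:
    c=p[n]['color'].astype(int);m=(c[...,2]-c[...,0]>70)
    w=np.zeros_like(m); 
    if n=='top': w[180:215,365:435]=1
    else: w[125:170,160:205]=1
    v,u=np.nonzero(m&w);print(n,len(u),u.mean(),v.mean(),onz(p[n],(u.mean(),v.mean()),.146))
e1=onz(p['top'],t(573,205),.132);e2=onz(p['top'],t(723,245),.132);print(e1,e2,np.linalg.norm(e1-e2),(e1+e2)/2,np.degrees(np.arctan2(*(e1-e2)[1::-1])))
e1=onz(p['scene'],s(62,92),.132);e2=onz(p['scene'],s(127,168),.132);print(e1,e2,np.linalg.norm(e1-e2),(e1+e2)/2)
# cleaner fit: rim corners (front +y, front -y), tank corners
obs=[('top',(-.064,-.085,.095),t(42,247)),('top',(-.064,.085,.095),t(163,133)),
('top',(-.05,-.065,.095),t(72,245)),('top',(-.05,.065,.095),t(163,157)),
('scene',(-.064,.085,.095),s(392,460)),('scene',(-.064,-.085,.095),s(577,410)),('scene',(.064,.085,.095),s(380,325))]
def res(a):
    c,q=np.cos(a[2]),np.sin(a[2]);R=np.array([[c,-q,0],[q,c,0],[0,0,1]])
    return np.concatenate([(proj(p[n],R@np.array(X)+[a[0],a[1],0])[0]-uv) for n,X,uv in obs])
c0=onz(p['top'],t(145,250),.095);r=least_squares(res,[c0[0],c0[1],-2.4],loss='soft_l1');print(r.x,np.degrees(r.x[2]),res(r.x).reshape(-1,2).round(1))
E
```

```text
scene 58 179.51724137931035 141.36206896551724 [ 0.58900956 -0.2612769   0.146     ]
top 51 400.6470588235294 195.35294117647058 [ 0.58870375 -0.26658305  0.146     ]
[ 0.60598127 -0.1944328   0.132     ] [ 0.57020295 -0.33944573  0.132     ] 0.1493614365100753 [ 0.58809211 -0.26693926  0.132     ] 76.14049375540175
[ 0.57202341 -0.32969578  0.132     ] [ 0.60986902 -0.18964409  0.132     ] 0.14507503420801043 [ 0.59094622 -0.25966993  0.132     ]
[ 0.57363344  0.22138456 -2.33096223] -133.5542976975764 [[-0.7  0.8]
 [ 0.4 -1. ]
 [-2.9 -0.1]
 [-1.4 -1.2]
 [ 1.1 -9.3]
 [-1.5  0.3]
 [-4.7 -1.7]]
```

Emit:
{"method": "arm_command", "body": {"increments": [{"dz": -0.4}, {"dx": 0.5, "dy": -0.14, "dz": -0.4}, {"dx": 0.74, "dy": -0.2, "dz": -0.4}, {"dx": 0.74, "dy": -0.2, "dz": -0.4, "twist": -1}, {"dx": 0.72, "dy": -0.26, "twist": -1}, {"dx": 0.7, "dy": -0.32, "twist": -1}, {"dx": 0.66, "dy": -0.38, "twist": -1}, {"dx": 0.63, "dy": -0.44, "twist": -1}, {"dx": 0.6, "dy": -0.5, "twist": -1}, {"dx": 0.55, "dy": -0.54, "twist": -1}, {"dx": 0.5, "dy": -0.58, "twist": -1}, {"dx": 0.45, "dy": -0.62, "twist": -1}, {"dx": 0.4, "dy": -0.66, "twist": -1}, {"dx": 0.25, "dy": -0.5, "twist": -1}, {"twist": -0.3}, {}]}}

```text
$.increments[0]: bad value
```

```bash
cat >> h.py <<'E'
def tool(st):
    R=Ro.from_rotvec(st['orientation']).as_matrix();return R,np.degrees(np.arctan2(R[1,0],R[0,0]))
def plan(st,xyz,yaw=None):
    "remaining shift in units along present tool axes, twist in units"
    R,y=tool(st);d=R.T@(np.array(xyz)-st['tcp_pos'])/.05
    print('tcp',st['tcp_pos'].round(4),'yaw',round(y,2),'shift units',d.round(2),'twist',None if yaw is None else round(-(yaw-y)/5,2))
E
python3 - <<'E'
from h import *
st=sensors.read_state();p=viewer.get_image('wrist');save(p,'w1.png')
plan(st,[.589,-.265,.3],75.5);print(st['t'])
for q in ['hook_rail','cream_pot']: print(q,[(r['extent'],round(r['confidence'],2)) for r in viewer.look_for(q,p)[:2]])
p=viewer.get_image('scene');save(p,'s1.png')
E
```

```text
tcp [ 0.1927 -0.5418  0.222 ] yaw 19.58 shift units [ 9.32 -2.56 -1.56] twist -11.18
1.0
hook_rail []
cream_pot []
```

View pics/w1.png

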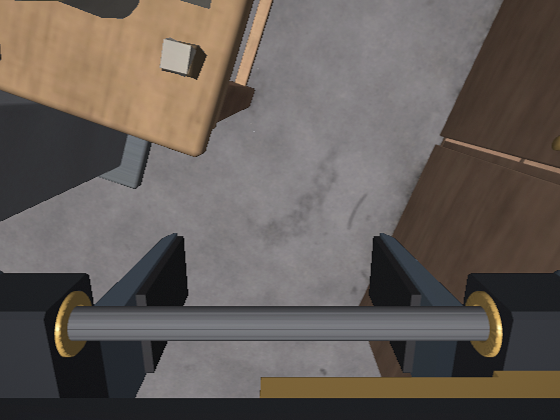

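View pics/s1.png

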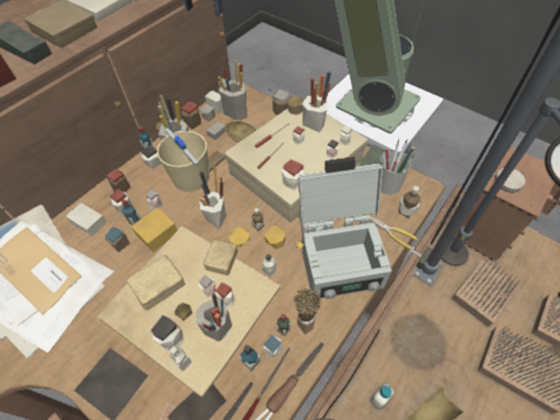

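The move was refused because every row needs all its fields, so I'll resend it in full. The wrist view shows the open fingers and the bench edge, with the body wide along tool y.

Emit:
{"method": "arm_command", "body": {"increments": [{"dx": 0, "dy": 0, "dz": -0.4, "twist": 0, "jaw": 1}, {"dx": 0.5, "dy": -0.14, "dz": -0.4, "twist": 0, "jaw": 1}, {"dx": 0.74, "dy": -0.2, "dz": -0.4, "twist": 0, "jaw": 1}, {"dx": 0.74, "dy": -0.2, "dz": -0.4, "twist": -1, "jaw": 0.5}, {"dx": 0.72, "dy": -0.26, "dz": 0, "twist": -1, "jaw": 0}, {"dx": 0.7, "dy": -0.32, "dz": 0, "twist": -1, "jaw": 0}, {"dx": 0.66, "dy": -0.38, "dz": 0, "twist": -1, "jaw": 0}, {"dx": 0.63, "dy": -0.44, "dz": 0, "twist": -1, "jaw": 0}, {"dx": 0.6, "dy": -0.5, "dz": 0, "twist": -1, "jaw": 0}, {"dx": 0.55, "dy": -0.54, "dz": 0, "twist": -1, "jaw": 0}, {"dx": 0.5, "dy": -0.58, "dz": 0, "twist": -1, "jaw": 0}, {"dx": 0.45, "dy": -0.62, "dz": 0, "twist": -1, "jaw": 0}, {"dx": 0.4, "dy": -0.66, "dz": 0, "twist": -1, "jaw": 0}, {"dx": 0.25, "dy": -0.5, "dz": 0, "twist": -1, "jaw": 0}, {"dx": 0, "dy": 0, "dz": 0, "twist": -0.2, "jaw": 0}, {"dx": 0, "dy": 0, "dz": 0, "twist": 0, "jaw": 0}]}}

```text
t: 2.8
tcp_pos: [0.2899, -0.1515, 0.3024]
orientation: [2.481, 1.924, 0.001]
contact_force: [0.1, -0.6, 0.7]
gripper_width: 0.0455
grasp_force: 0.0
```

```bash
python3 - <<'E'
from h import *
st=sensors.read_state();p=viewer.get_image('wrist');save(p,'w2.png')
plan(st,[.589,-.265,.3],75.5);print(st['t'],st['gripper_width'],p['vertical_fov'],p['cx'],p['cy'],np.round(p['T_tool_cam'],3))
for q in ['hook_rail','cream_pot']: print(q,[(r['extent'],round(r['confidence'],2)) for r in viewer.look_for(q,p)[:2]])
p=viewer.get_image('scene');save(p,'s2.png')
E
```

```text
tcp [ 0.2899 -0.1515  0.3024] yaw 75.59 shift units [-0.71  6.36  0.06] twist 0.02
2.8 0.0454814018868626 58.11075767361288 278.0420895860942 206.55232235917245 [[-0.    -0.957 -0.289  0.083]
 [ 1.    -0.    -0.     0.001]
 [ 0.    -0.289  0.957 -0.163]
 [ 0.     0.     0.     1.   ]]
hook_rail []
cream_pot [([494.1, 148.9, 65.9, 115.5], 0.71)]
```

View pics/w2.png

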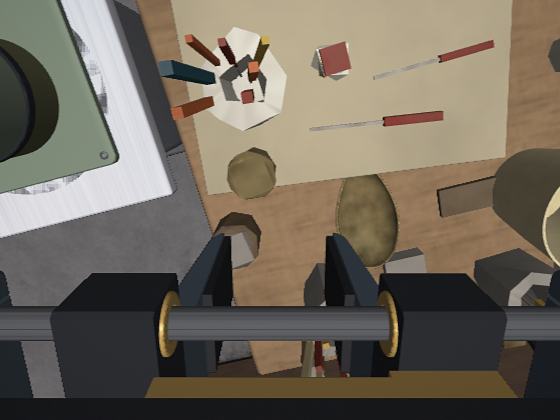

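I had the sign of dy wrong during the turn. The pot shows at the right edge, at (520,200), so I'll shift +y toward it.

Emit:
{"method": "arm_command", "body": {"increments": [{"dx": -0.05, "dy": 0.5, "dz": 0, "twist": 0, "jaw": 0}, {"dx": -0.1, "dy": 0.8, "dz": 0, "twist": 0, "jaw": 0}, {"dx": -0.1, "dy": 0.9, "dz": 0, "twist": 0, "jaw": 0}, {"dx": -0.1, "dy": 0.9, "dz": 0, "twist": 0, "jaw": 0}, {"dx": -0.1, "dy": 0.9, "dz": 0, "twist": 0, "jaw": 0}, {"dx": -0.1, "dy": 0.9, "dz": 0, "twist": 0, "jaw": 0}, {"dx": -0.1, "dy": 0.9, "dz": 0, "twist": 0, "jaw": 0}, {"dx": -0.05, "dy": 0.56, "dz": 0, "twist": 0, "jaw": 0}, {"dx": 0, "dy": 0, "dz": 0, "twist": 0, "jaw": 0}, {"dx": 0, "dy": 0, "dz": 0, "twist": 0, "jaw": 0}]}}

```text
t: 4.0
tcp_pos: [0.5893, -0.2651, 0.3003]
orientation: [-2.481, -1.923, 0.002]
contact_force: [-0.7, 0.0, -0.7]
gripper_width: 0.0459
grasp_force: 0.0
```

```bash
python3 - <<'E'
from h import *
st=sensors.read_state();p=viewer.get_image('wrist');save(p,'w3.png')
plan(st,[.589,-.265,.3],75.5)
c=p['color'].astype(int);m=((c[...,2]-c[...,0]>90)&(c[...,2]>130)).astype(np.uint8)
n,l,s,ce=cv2.connectedComponentsWithStats(m)
for i in range(1,n):
    if s[i,4]>150:
        r=cv2.minAreaRect(np.argwhere(l==i)[:,::-1].astype(np.float32));b=cv2.boxPoints(r)
        X=np.array([onz(p,q,.148,st) for q in b]);e=[X[1]-X[0],X[2]-X[1]];d=max(e,key=np.linalg.norm)
        print(s[i],onz(p,ce[i],.146,st),[np.linalg.norm(q) for q in e],np.degrees(np.arctan2(d[1],d[0]))%180)
for q in ['hook_rail','cream_pot']: print(q,[(r['extent'],round(r['confidence'],2)) for r in viewer.look_for(q,p)[:2]])
p=viewer.get_image('scene');save(p,'s3.png')
E
```

```text
tcp [ 0.5893 -0.2651  0.3003] yaw 75.54 shift units [ 0.   -0.01  0.01] twist 0.01
[271 169  13  44 536] [ 0.58881915 -0.26310133  0.146     ] [np.float64(0.038100345454825955), np.float64(0.010136184890461858)] 75.21621794014294
hook_rail [([265.6, 98.2, 20.7, 169.8], 0.64)]
cream_pot [([211.4, 113.6, 135.6, 130.3], 0.65)]
```

View pics/w3.png

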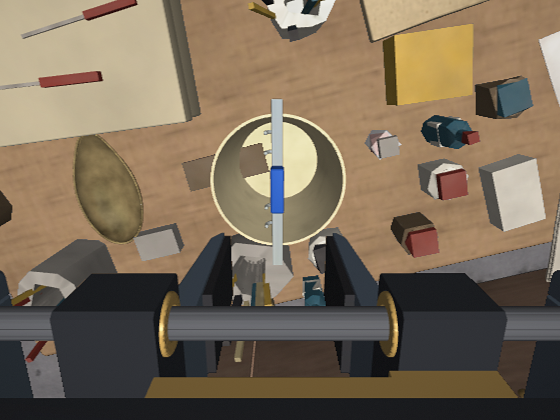

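The wrist view shows the rail vertical in the picture, blue grip at (277,190), centred between the jaws. It measures 38 mm long at 75.2°, which matches the sizes given. I'll go down and grip.

Emit:
{"method": "arm_command", "body": {"increments": [{"dx": 0.02, "dy": 0, "dz": 0.3, "twist": 0.04, "jaw": 0}, {"dx": 0, "dy": 0, "dz": 0.6, "twist": 0, "jaw": 0}, {"dx": 0, "dy": 0, "dz": 0.7, "twist": 0, "jaw": 0}, {"dx": 0, "dy": 0, "dz": 0.6, "twist": 0, "jaw": -0.2}, {"dx": 0, "dy": 0, "dz": 0.5, "twist": 0, "jaw": -0.4}, {"dx": 0, "dy": 0, "dz": 0.4, "twist": 0, "jaw": -0.4}, {"dx": 0, "dy": 0, "dz": 0.18, "twist": 0, "jaw": -0.4}, {"dx": 0, "dy": 0, "dz": 0, "twist": 0, "jaw": -0.4}, {"dx": 0, "dy": 0, "dz": 0, "twist": 0, "jaw": -0.7}, {"dx": 0, "dy": 0, "dz": 0, "twist": 0, "jaw": -1}, {"dx": 0, "dy": 0, "dz": 0, "twist": 0, "jaw": -1}, {"dx": 0, "dy": 0, "dz": 0, "twist": 0, "jaw": -1}, {"dx": 0, "dy": 0, "dz": 0, "twist": 0, "jaw": -1}], "grip_force": 30}}

```text
t: 5.5
tcp_pos: [0.5899, -0.2639, 0.1394]
orientation: [2.484, 1.919, 0.002]
contact_force: [-1.5, 0.3, 5.7]
gripper_width: 0.0115
grasp_force: 30.0
```

Emit:
{"method": "arm_command", "body": {"increments": [{"dx": 0, "dy": 0, "dz": -0.1, "twist": 0, "jaw": -1}, {"dx": 0, "dy": 0, "dz": -0.2, "twist": 0, "jaw": -1}, {"dx": 0, "dy": 0, "dz": -0.4, "twist": 0, "jaw": -1}, {"dx": 0, "dy": 0, "dz": -0.6, "twist": 0, "jaw": -1}, {"dx": 0, "dy": 0, "dz": -0.6, "twist": 0, "jaw": -1}, {"dx": 0, "dy": 0, "dz": -0.6, "twist": 0, "jaw": -1}, {"dx": 0, "dy": 0, "dz": -0.4, "twist": 0, "jaw": -1}, {"dx": 0, "dy": 0, "dz": 0, "twist": 0, "jaw": -1}, {"dx": 0, "dy": 0, "dz": 0, "twist": 0, "jaw": -1}]}}

```text
t: 6.4
tcp_pos: [0.589, -0.2635, 0.2825]
orientation: [-2.486, -1.921, 0.0]
contact_force: [0.1, -0.9, -1.6]
gripper_width: 0.0119
grasp_force: 30.0
```

```bash
python3 - <<'E'
from h import *
st=sensors.read_state();print(st['gripper_width'],st['grasp_force'],st['contact_force'])
plan(st,[.582,.230,.29],136.5)
w=viewer.get_image('wrist');save(w,'w4.png')
p=viewer.get_image('scene');save(p,'s4.png')
a=p['color'][40:200,80:320]
a=cv2.resize(a[...,::-1],None,fx=1.65,fy=1.65);b=w['color'][...,::-1][0:420,140:420]
H=max(a.shape[0],b.shape[0]);f=lambda i:cv2.copyMakeBorder(i,0,H-i.shape[0],0,0,0)
cv2.imwrite('pics/m4.png',np.hstack([f(a),f(b)]))
E
```

```text
0.011879824401435106 29.999317824840546 [ 0.13453888 -0.88624168 -1.59838557]
tcp [ 0.589  -0.2635  0.2825] yaw 75.38 shift units [ 9.51 -2.63 -0.15] twist -12.22
```

View pics/m4.png

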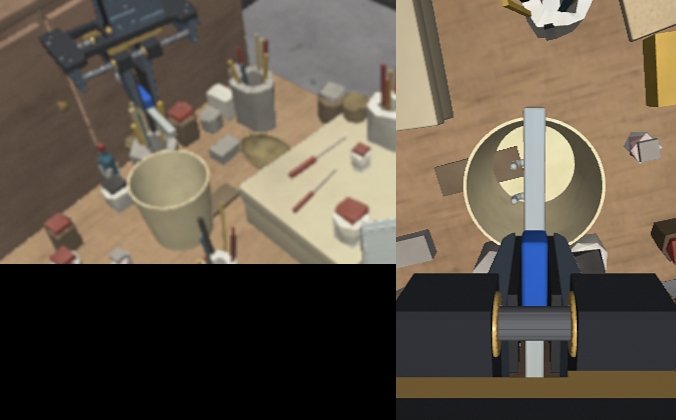

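The rail is held squarely, with the bar vertical at (535,240) and the blue grip at (535,270) in the right panel. I'll carry it high to the cleaner.

Emit:
{"method": "arm_command", "body": {"increments": [{"dx": 0.2, "dy": -0.05, "dz": -0.3, "twist": 0, "jaw": -1}, {"dx": 0.4, "dy": -0.11, "dz": -0.5, "twist": 0, "jaw": -1}, {"dx": 0.6, "dy": -0.17, "dz": -0.4, "twist": 0, "jaw": -1}, {"dx": 0.7, "dy": -0.19, "dz": 0, "twist": 0, "jaw": -1}, {"dx": 0.7, "dy": -0.19, "dz": 0, "twist": 0, "jaw": -1}, {"dx": 0.7, "dy": -0.19, "dz": 0, "twist": 0, "jaw": -1}, {"dx": 0.7, "dy": -0.19, "dz": 0, "twist": 0, "jaw": -1}, {"dx": 0.7, "dy": -0.19, "dz": 0, "twist": 0, "jaw": -1}, {"dx": 0.7, "dy": -0.19, "dz": 0, "twist": 0, "jaw": -1}, {"dx": 0.7, "dy": -0.19, "dz": 0, "twist": 0, "jaw": -1}, {"dx": 0.7, "dy": -0.19, "dz": 0, "twist": 0, "jaw": -1}, {"dx": 0.7, "dy": -0.19, "dz": 0, "twist": 0, "jaw": -1}, {"dx": 0.7, "dy": -0.19, "dz": 0, "twist": 0, "jaw": -1}, {"dx": 0.6, "dy": -0.17, "dz": 0, "twist": 0, "jaw": -1}, {"dx": 0.45, "dy": -0.13, "dz": 0, "twist": 0, "jaw": -1}, {"dx": 0.26, "dy": -0.09, "dz": 0, "twist": 0, "jaw": -1}]}}

```text
t: 8.1
tcp_pos: [0.5819, 0.2313, 0.3409]
orientation: [-2.483, -1.922, 0.005]
contact_force: [0.5, -0.8, -1.2]
gripper_width: 0.0118
grasp_force: 30.0
```

Emit:
{"method": "arm_command", "body": {"increments": [{"dx": 0, "dy": 0, "dz": 0, "twist": -0.5, "jaw": -1}, {"dx": 0, "dy": 0, "dz": 0, "twist": -1, "jaw": -1}, {"dx": 0, "dy": 0, "dz": 0, "twist": -1, "jaw": -1}, {"dx": 0, "dy": 0, "dz": 0, "twist": -1, "jaw": -1}, {"dx": 0, "dy": 0, "dz": 0, "twist": -1, "jaw": -1}, {"dx": 0, "dy": 0, "dz": 0, "twist": -1, "jaw": -1}, {"dx": 0, "dy": 0, "dz": 0, "twist": -1, "jaw": -1}, {"dx": 0, "dy": 0, "dz": 0, "twist": -1, "jaw": -1}, {"dx": 0, "dy": 0, "dz": 0, "twist": -1, "jaw": -1}, {"dx": 0, "dy": 0, "dz": 0, "twist": -1, "jaw": -1}, {"dx": 0, "dy": 0, "dz": 0, "twist": -1, "jaw": -1}, {"dx": 0, "dy": 0, "dz": 0, "twist": -1, "jaw": -1}, {"dx": 0, "dy": 0, "dz": 0, "twist": -1, "jaw": -1}, {"dx": 0, "dy": 0, "dz": 0, "twist": -0.7, "jaw": -1}, {"dx": 0, "dy": 0, "dz": 0, "twist": 0, "jaw": -1}]}}

```text
t: 9.6
tcp_pos: [0.5824, 0.2289, 0.3419]
orientation: [-1.04, -2.963, 0.003]
contact_force: [-0.1, -0.3, -1.3]
gripper_width: 0.0117
grasp_force: 30.0
```

```bash
python3 - <<'E'
from h import *
st=sensors.read_state();print(st['t'],st['gripper_width'],st['contact_force'])
plan(st,[.582,.230,.29],136.5)
w=viewer.get_image('wrist');save(w,'w5.png')
p=viewer.get_image('scene');save(p,'s5.png')
a=cv2.resize(p['color'][120:300,280:440,::-1],None,fx=2.3,fy=2.3);b=w['color'][...,::-1]
b=b[:,80:500]
H=420;f=lambda i:cv2.copyMakeBorder(i,0,H-i.shape[0],0,0,0)
cv2.imwrite('pics/m5.png',np.hstack([f(a),f(b)]))
E
```

```text
9.6 0.011701959907493856 [-0.10234705 -0.29618718 -1.34978304]
tcp [0.5824 0.2289 0.3419] yaw 141.33 shift units [0.02 0.01 1.04] twist 0.97
```

View pics/m5.png

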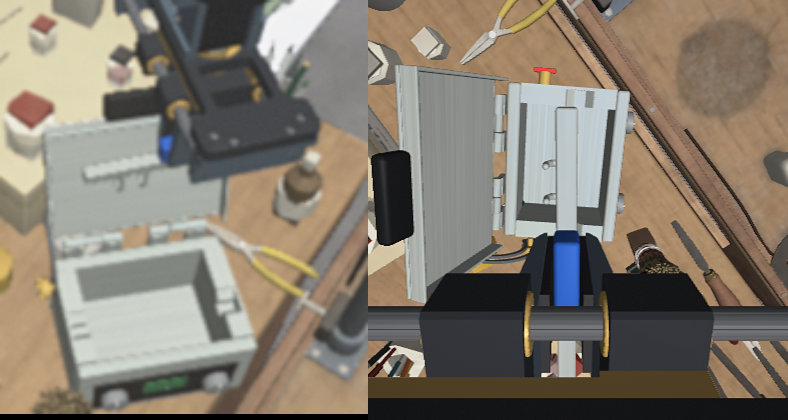

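The wrist view shows the tank from its -y end, with the front rim edge from (629,91) to (610,240). The drain cock is at (544,75), and the lid on the left carries the black tab at (392,198). I'll fit the rim edges numerically.

```bash
cat > fit.py <<'E'
from h import *
from scipy.optimize import least_squares
def fit(p,st,a0,pr=True):
    hsv=cv2.cvtColor(p['color'],cv2.COLOR_RGB2HSV)
    m=((hsv[...,1]<50)&(hsv[...,2]>110)).astype(np.uint8)
    def w(a,L):
        c,s=np.cos(a[2]),np.sin(a[2]);R=np.array([[c,-s],[s,c]]);L=np.atleast_2d(L);return np.c_[L[:,:2]@R.T+a[:2],L[:,2]]
    # edge search: sample points along model edges, walk along the outward normal for last mask pixel
    def samples(a):
        out=[]
        for ax,val in(('f',-.064),('r',-.085),('l',.085)):
            for k in np.linspace(-.07,.07,15) if ax=='f' else np.linspace(-.055,.045,11):
                P=np.array([val,k,.095]) if ax=='f' else np.array([k,val,.095])
                n=np.array([-1,0,0]) if ax=='f' else np.array([0,np.sign(val),0])
                uv=proj(p,w(a,[P]),st)[0];v=proj(p,w(a,[P+.01*n]),st)[0]-uv;v/=np.linalg.norm(v)
                ts=np.arange(-14,14,.5);q=(uv+ts[:,None]*v);qi=q.round().astype(int)
                ok=(qi[:,0]>=0)&(qi[:,0]<560)&(qi[:,1]>=0)&(qi[:,1]<245)
                if not ok.all():continue
                g=cv2.remap(m.astype(np.float32),q[:,0].astype(np.float32)[None],q[:,1].astype(np.float32)[None],1)[0]
                i=[j for j in range(4,len(g)-4) if g[j-4:j].mean()>.7 and g[j:j+4].mean()<.3]
                if i: out.append((ax,P,n,q[min(i,key=lambda j:abs(ts[j]))]))
        return out
    a=np.array(a0)
    for it in range(5):
        S=samples(a)
        def res(b):
            r=[]
            for ax,P,n,q in S:
                e=w(b,[P]);uv=proj(p,e,st)[0];v=proj(p,w(b,[P+.01*n]),st)[0]-uv;r.append((q-uv)@v/np.linalg.norm(v))
            return np.array(r)
        a=least_squares(res,a,loss='soft_l1').x
    r=res(a)
    if pr: 
        for k in'frl': print(k,[round(x,1) for x,s in zip(r,S) if s[0]==k])
    return a
E
python3 - <<'E'
from fit import *
st=sensors.read_state();w=viewer.get_image('wrist');save(w,'w6.png')
for a0 in ([.574,.221,-2.331],[.578,.225,-2.32],[.570,.218,-2.34]):
    a=fit(w,st,a0,True);print(a,np.degrees(a[2]))
c,s=np.cos(a[2]),np.sin(a[2]);W=lambda L:[c*L[0]-s*L[1]+a[0],s*L[0]+c*L[1]+a[1],L[2]]
# debug overlay
im=w['color'][...,::-1].copy()
def ln(A,B,col):
    u=proj(w,[W(A),W(B)],st);cv2.line(im,tuple(int(x*8) for x in u[0]),tuple(int(x*8) for x in u[1]),col,1,cv2.LINE_AA,3)
for X,Y,col in((.064,.085,(0,0,255)),(.05,.065,(0,255,0))):
    C=[(-X,-Y,.095),(X,-Y,.095),(X,Y,.095),(-X,Y,.095)]
    for i in range(4): ln(C[i],C[(i+1)%4],col)
for sg in(1,-1): ln((-.012-.007,sg*.082,.078),(-.012+.007,sg*.082,.078),(255,0,255)); ln((-.027,sg*.082,.095),(.003,sg*.082,.095),(255,0,0))
q=1.9;d=np.array([-np.cos(q),0,np.sin(q)]);h=np.array([.07,0,.11])
for r,y in((.137,.08),(.164,.032)):
    ln(h+r*d+[0,-y,0],h+r*d+[0,y,0],(0,255,255))
ln(h+[0,-.08,0],h+[0,.08,0],(0,255,255))
cv2.imwrite('pics/m6.png',cv2.resize(im[45:330,70:370],None,fx=2.1,fy=2.1,interpolation=cv2.INTER_CUBIC))
plan(st,W((-.012,0,.3)),np.degrees(a[2])+270)
E
```

```text
f [np.float64(-0.5), np.float64(5.5), np.float64(5.5), np.float64(-0.5), np.float64(-0.6), np.float64(-0.6), np.float64(-0.6), np.float64(-0.6), np.float64(-0.6), np.float64(-0.1), np.float64(4.9), np.float64(5.9), np.float64(-0.1), np.float64(-0.1), np.float64(-0.1)]
r [np.float64(-0.1), np.float64(-0.1), np.float64(-0.1), np.float64(-0.1), np.float64(0.4), np.float64(-0.0), np.float64(-0.0), np.float64(-0.0), np.float64(-0.0), np.float64(0.0), np.float64(0.0)]
l []
[ 0.57831066  0.2296002  -2.32070975] -132.96687431238
f [np.float64(-0.5), np.float64(5.5), np.float64(5.5), np.float64(-0.5), np.float64(-0.6), np.float64(-0.6), np.float64(-0.6), np.float64(-0.6), np.float64(-0.6), np.float64(-0.1), np.float64(4.9), np.float64(5.9), np.float64(-0.1), np.float64(-0.1), np.float64(-0.1)]
r [np.float64(-0.1), np.float64(-0.1), np.float64(-0.1), np.float64(-0.1), np.float64(0.4), np.float64(-0.0), np.float64(-0.0), np.float64(-0.0), np.float64(-0.0), np.float64(0.0), np.float64(0.0)]
l []
[ 0.57826846  0.22961768 -2.32064156] -132.96296724446034
f [np.float64(-0.1), np.float64(-0.1), np.float64(-0.1), np.float64(-0.0), np.float64(-0.0), np.float64(0.0), np.float64(0.0), np.float64(0.0), np.float64(0.1), np.float64(0.1), np.float64(0.1)]
r [np.float64(0.0), np.float64(0.0), np.float64(-0.0), np.float64(-0.0), np.float64(-0.0), np.float64(-0.1), np.float64(-0.1), np.float64(-0.1), np.float64(-0.1), np.float64(-0.6), np.float64(2.8)]
l []
[ 0.56327594  0.21375754 -2.32605389] -133.27307060902268
tcp [0.5824 0.2291 0.3422] yaw 141.28 shift units [ 0.09 -0.24  0.85] twist 0.91
```

View pics/m6.png

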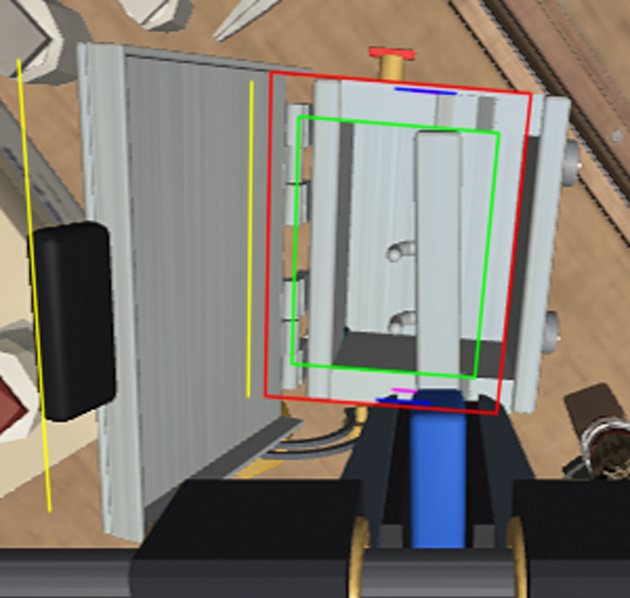

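The overlay used the third, wrong solution, which locked onto an inner edge. The picture shows the front rim edge from (569,98) to (532,412), the rear rim edge at x = 315, and the -y pocket flanks at about 435–452 and 478–494. I'll cross-check these readings.

```bash
python3 - <<'E'
from fit import *
import fit as F
st=sensors.read_state();w=viewer.get_image('wrist')
g=lambda u,v:(70+u/2.1,45+v/2.1)
a=fit(w,st,[.578,.229,-2.32],False)
# truncated refit: reuse with front residual -0.5 => print local coords
def loc(X,a):
    c,s=np.cos(a[2]),np.sin(a[2]);d=X[:2]-a[:2];return np.array([c*d[0]+s*d[1],-s*d[0]+c*d[1]])*1000
for n,u,z in[('pocket-mid',(465,112),.088),('rear -y',(315,82),.095),('rear +y',(315,396),.095),('front -y',(569,98),.095),('front +y',(532,412),.095),('tank rear-y',(341,122),.095)]:
    print(n,loc(onz(w,g(*u),z,st),a).round(1))
# pocket profile across the -y rim at cleaner y=-.074
c,s=np.cos(a[2]),np.sin(a[2])
xs=np.arange(-.045,.021,.0015)
for y in(-.070,-.076):
  P=np.c_[c*xs-s*y+a[0],s*xs+c*y+a[1],np.full(len(xs),.095)]
  uv=proj(w,P,st).astype(np.float32);gr=cv2.cvtColor(w['color'],cv2.COLOR_RGB2GRAY)
  v=cv2.remap(gr,uv[:,:1],uv[:,1:],1).ravel();print(y,[(round(x*1000,1),int(k)) for x,k in zip(xs,v)])
y=-.07
print(a)
E
```

```text
pocket-mid [-11.6 -73.4]
rear -y [ 63.4 -82.2]
rear +y [58.5 82.7]
front -y [-62.  -83.9]
front +y [-61.9  83.2]
tank rear-y [ 49.9 -64.1]
-0.07 [(np.float64(-45.0), 204), (np.float64(-43.5), 205), (np.float64(-42.0), 204), (np.float64(-40.5), 204), (np.float64(-39.0), 204), (np.float64(-37.5), 204), (np.float64(-36.0), 204), (np.float64(-34.5), 204), (np.float64(-33.0), 203), (np.float64(-31.5), 203), (np.float64(-30.0), 203), (np.float64(-28.5), 203), (np.float64(-27.0), 205), (np.float64(-25.5), 184), (np.float64(-24.0), 141), (np.float64(-22.5), 135), (np.float64(-21.0), 134), (np.float64(-19.5), 134), (np.float64(-18.0), 132), (np.float64(-16.5), 173), (np.float64(-15.0), 204), (np.float64(-13.5), 203), (np.float64(-12.0), 203), (np.float64(-10.5), 203), (np.float64(-9.0), 203), (np.float64(-7.5), 203), (np.float64(-6.0), 204), (np.float64(-4.5), 193), (np.float64(-3.0), 185), (np.float64(-1.5), 183), (np.float64(0.0), 182), (np.float64(1.5), 182), (np.float64(3.0), 166), (np.float64(4.5), 184), (np.float64(6.0), 206), (np.float64(7.5), 204), (np.float64(9.0), 204), (np.float64(
[... 625 characters left out ...]
-19.5), 133), (np.float64(-18.0), 132), (np.float64(-16.5), 167), (np.float64(-15.0), 201), (np.float64(-13.5), 202), (np.float64(-12.0), 202), (np.float64(-10.5), 203), (np.float64(-9.0), 203), (np.float64(-7.5), 203), (np.float64(-6.0), 202), (np.float64(-4.5), 194), (np.float64(-3.0), 186), (np.float64(-1.5), 184), (np.float64(0.0), 181), (np.float64(1.5), 183), (np.float64(3.0), 160), (np.float64(4.5), 184), (np.float64(6.0), 205), (np.float64(7.5), 205), (np.float64(9.0), 204), (np.float64(10.5), 204), (np.float64(12.0), 204), (np.float64(13.5), 204), (np.float64(15.0), 204), (np.float64(16.5), 204), (np.float64(18.0), 204), (np.float64(19.5), 204)]
[ 0.57842665  0.22965194 -2.32068256]
```

Emit:
{"method": "arm_command", "body": {"increments": [{"dx": 0, "dy": 0, "dz": 0.2, "twist": 0.85, "jaw": -1}, {"dx": 0.07, "dy": 0.17, "dz": 0.5, "twist": 0, "jaw": -1}, {"dx": 0, "dy": 0, "dz": 0.6, "twist": 0, "jaw": -1}, {"dx": 0, "dy": 0, "dz": 0.6, "twist": 0, "jaw": -1}, {"dx": 0, "dy": 0, "dz": 0.6, "twist": 0, "jaw": -1}, {"dx": 0, "dy": 0, "dz": 0.6, "twist": 0, "jaw": -1}, {"dx": 0, "dy": 0, "dz": 0.4, "twist": 0, "jaw": -1}, {"dx": 0, "dy": 0, "dz": 0, "twist": 0, "jaw": -1}, {"dx": 0, "dy": 0, "dz": 0, "twist": 0, "jaw": -1}]}}

```text
t: 10.7
tcp_pos: [0.5861, 0.2383, 0.1684]
orientation: [1.148, 2.924, 0.0]
contact_force: [0.2, -0.2, -1.2]
gripper_width: 0.0118
grasp_force: 30.0
```

```bash
cat > look.py <<'E'
from fit import *
st=sensors.read_state();w=viewer.get_image('wrist');save(w,'w_%.1f.png'%st['t'])
R,y=tool(st);print(st['t'],st['tcp_pos'],y,st['contact_force'],st['gripper_width'])
gr=cv2.cvtColor(w['color'],cv2.COLOR_RGB2GRAY)
a=np.array([.5774,.2286,-2.32068]);c,s=np.cos(a[2]),np.sin(a[2])
xs=np.arange(-.035,.015,.001)
def prof(yy,z):
    P=np.c_[c*xs-s*yy+a[0],s*xs+c*yy+a[1],np.full(len(xs),z)];uv=proj(w,P,st).astype(np.float32)
    v=cv2.remap(gr,uv[:,:1],uv[:,1:],1).ravel();print('y',yy,'z',z,'uv',uv[0].round(),uv[-1].round());print(list(zip((xs*1000).round().astype(int).tolist(),v.tolist())))
for yy in(-.07,-.077): prof(yy,.095)
bz=st['tcp_pos'][2]-.0174+.010
for yy in(-.045,-.07,):prof(yy,bz)
# bar end along its axis
ys=np.arange(-.09,-.06,.001);x=-.012
for z in(bz,):
    P=np.c_[c*x-s*ys+a[0],s*x+c*ys+a[1],np.full(len(ys),z)];uv=proj(w,P,st).astype(np.float32);v=cv2.remap(gr,uv[:,:1],uv[:,1:],1).ravel();print(list(zip((ys*1000).round().astype(int).tolist(),v.tolist())))
im=w['color'][...,::-1]
cv2.imwrite('pics/look.png',cv2.resize(im[0:330,100:420],None,fx=1.8,fy=1.8,interpolation=cv2.INTER_CUBIC))
E
python3 look.py
```

```text
10.7 [0.58609382 0.23826282 0.16835743] 137.11354831079677 [ 0.23314095 -0.24045219 -1.16427266] 0.011816287325174547
y -0.07 z 0.095 uv [313. 113.] [232. 113.]
[(-35, 189), (-34, 189), (-33, 189), (-32, 190), (-31, 189), (-30, 189), (-29, 189), (-28, 182), (-27, 163), (-26, 138), (-25, 126), (-24, 125), (-23, 125), (-22, 124), (-21, 114), (-20, 158), (-19, 181), (-18, 184), (-17, 184), (-16, 184), (-15, 184), (-14, 184), (-13, 183), (-12, 180), (-11, 179), (-10, 180), (-9, 183), (-8, 159), (-7, 114), (-6, 168), (-5, 174), (-4, 170), (-3, 171), (-2, 168), (-1, 170), (0, 170), (1, 167), (2, 126), (3, 178), (4, 191), (5, 191), (6, 190), (7, 189), (8, 189), (9, 189), (10, 189), (11, 189), (12, 189), (13, 190), (14, 189)]
y -0.077 z 0.095 uv [313. 101.] [232. 101.]
[(-35, 188), (-34, 188), (-33, 189), (-32, 189), (-31, 189), (-30, 189), (-29, 188), (-28, 188), (-27, 178), (-26, 137), (-25, 126), (-24, 125), (-23, 124), (-22, 123), (-21, 122), (-20, 125), (-19, 123), (-18, 162), (-17, 189), (-16, 187), (-15, 188), (-14, 187), (-13, 188), (-12, 187), (-11, 188), (-10, 188), (-9, 188), (-8,
[... 1146 characters left out ...]
), (-16, 184), (-15, 183), (-14, 185), (-13, 182), (-12, 180), (-11, 180), (-10, 180), (-9, 134), (-8, 177), (-7, 178), (-6, 174), (-5, 170), (-4, 170), (-3, 167), (-2, 148), (-1, 191), (0, 191), (1, 190), (2, 190), (3, 190), (4, 190), (5, 190), (6, 189), (7, 190), (8, 189), (9, 190), (10, 190), (11, 190), (12, 189), (13, 190), (14, 190)]
[(-90, 126), (-89, 125), (-88, 126), (-87, 128), (-86, 126), (-85, 125), (-84, 146), (-83, 190), (-82, 189), (-81, 187), (-80, 188), (-79, 187), (-78, 188), (-77, 190), (-76, 99), (-75, 170), (-74, 180), (-73, 179), (-72, 179), (-71, 180), (-70, 180), (-69, 180), (-68, 179), (-67, 180), (-66, 180), (-65, 180), (-64, 181), (-63, 182), (-62, 181), (-61, 181)]
```

The pocket mouth is centred at x = -12.2 mm and the bar is at -13.7 mm, parallel to it, with the bar end at -76 mm. I'll nudge it 1.2 mm and lower it, watching the force.

Emit:
{"method": "arm_command", "body": {"increments": [{"dx": 0, "dy": -0.025, "dz": 0.1, "twist": 0, "jaw": -1}, {"dx": 0, "dy": 0, "dz": 0.2, "twist": 0, "jaw": -1}, {"dx": 0, "dy": 0, "dz": 0.3, "twist": 0, "jaw": -1}, {"dx": 0, "dy": 0, "dz": 0.3, "twist": 0, "jaw": -1}, {"dx": 0, "dy": 0, "dz": 0.2, "twist": 0, "jaw": -1}, {"dx": 0, "dy": 0, "dz": 0.1, "twist": 0, "jaw": -1}, {"dx": 0, "dy": 0, "dz": 0, "twist": 0, "jaw": -1}, {"dx": 0, "dy": 0, "dz": 0, "twist": 0, "jaw": -1}]}}

```text
t: 11.55
tcp_pos: [0.5853, 0.2374, 0.1084]
orientation: [1.148, 2.924, 0.001]
contact_force: [0.6, 0.3, -0.5]
gripper_width: 0.0121
grasp_force: 30.0
```

```bash
python3 look.py | head -12 | cut -c1-900; python3 -c "
from h import *
p=viewer.get_image('scene');save(p,'s7.png')"
```

```text
11.55 [0.58530521 0.23742185 0.10842722] 137.13207260966806 [ 0.60208014  0.29827015 -0.46668415] 0.012120117410094347
y -0.07 z 0.095 uv [328. 120.] [220. 120.]
[(-35, 185), (-34, 185), (-33, 185), (-32, 185), (-31, 185), (-30, 185), (-29, 185), (-28, 186), (-27, 159), (-26, 136), (-25, 124), (-24, 122), (-23, 122), (-22, 121), (-21, 120), (-20, 121), (-19, 121), (-18, 136), (-17, 161), (-16, 180), (-15, 179), (-14, 179), (-13, 180), (-12, 178), (-11, 176), (-10, 176), (-9, 179), (-8, 139), (-7, 172), (-6, 169), (-5, 170), (-4, 167), (-3, 168), (-2, 165), (-1, 166), (0, 167), (1, 167), (2, 126), (3, 171), (4, 185), (5, 186), (6, 185), (7, 185), (8, 185), (9, 185), (10, 185), (11, 185), (12, 185), (13, 186), (14, 185)]
y -0.077 z 0.095 uv [328. 104.] [219. 104.]
[(-35, 184), (-34, 184), (-33, 185), (-32, 185), (-31, 184), (-30, 184), (-29, 183), (-28, 184), (-27, 174), (-26, 137), (-25, 124), (-24, 122), (-23, 122), (-22, 120), (-21, 120), (-20, 121), (-19, 120), (-18, 152), (-17, 184), (-16, 184), (-15, 184), (-14, 184), (-13, 184), (-12, 184), (-11, 184), (-10, 184), (-9, 184), (-8
[... 1148 characters left out ...]
), (-16, 179), (-15, 179), (-14, 179), (-13, 180), (-12, 178), (-11, 176), (-10, 176), (-9, 179), (-8, 133), (-7, 175), (-6, 170), (-5, 168), (-4, 167), (-3, 166), (-2, 165), (-1, 167), (0, 166), (1, 155), (2, 130), (3, 188), (4, 185), (5, 185), (6, 185), (7, 185), (8, 185), (9, 185), (10, 185), (11, 185), (12, 185), (13, 184), (14, 185)]
[(-90, 123), (-89, 123), (-88, 124), (-87, 123), (-86, 123), (-85, 119), (-84, 186), (-83, 185), (-82, 185), (-81, 183), (-80, 183), (-79, 183), (-78, 183), (-77, 185), (-76, 96), (-75, 167), (-74, 179), (-73, 178), (-72, 178), (-71, 178), (-70, 178), (-69, 178), (-68, 178), (-67, 178), (-66, 178), (-65, 178), (-64, 179), (-63, 179), (-62, 178), (-61, 178)]
```

The bar at -12.4 mm is centred on the pocket at -12.2 mm, with no contact force. I'll lower it onto the pocket floors.

Emit:
{"method": "arm_command", "body": {"increments": [{"dx": 0, "dy": 0, "dz": 0.06, "twist": 0, "jaw": -1}, {"dx": 0, "dy": 0, "dz": 0.06, "twist": 0, "jaw": -1}, {"dx": 0, "dy": 0, "dz": 0.06, "twist": 0, "jaw": -1}, {"dx": 0, "dy": 0, "dz": 0.04, "twist": 0, "jaw": -1}, {"dx": 0, "dy": 0, "dz": 0, "twist": 0, "jaw": -1}]}}

```text
t: 12.15
tcp_pos: [0.5846, 0.2371, 0.0964]
orientation: [-1.148, -2.924, 0.001]
contact_force: [-0.1, 0.6, -1.3]
gripper_width: 0.012
grasp_force: 30.0
```

Emit:
{"method": "arm_command", "body": {"increments": [{"dx": 0, "dy": 0, "dz": 0.03, "twist": 0, "jaw": -1}, {"dx": 0, "dy": 0, "dz": 0.03, "twist": 0, "jaw": -1}, {"dx": 0, "dy": 0, "dz": 0, "twist": 0, "jaw": -1}]}}

```text
t: 12.45
tcp_pos: [0.5851, 0.2373, 0.0956]
orientation: [1.148, 2.924, 0.001]
contact_force: [-1.3, -1.3, 6.4]
gripper_width: 0.0118
grasp_force: 30.0
```

The contact force rises at TCP z = 0.0956, as expected for seating. I'll release with a small opening and go up.

Emit:
{"method": "arm_command", "body": {"increments": [{"dx": 0, "dy": 0, "dz": -0.04, "twist": 0, "jaw": -1}, {"dx": 0, "dy": 0, "dz": 0, "twist": 0, "jaw": -0.6}, {"dx": 0, "dy": 0, "dz": 0, "twist": 0, "jaw": -0.5}, {"dx": 0, "dy": 0, "dz": 0, "twist": 0, "jaw": -0.45}, {"dx": 0, "dy": 0, "dz": -0.1, "twist": 0, "jaw": -0.45}, {"dx": 0, "dy": 0, "dz": -0.3, "twist": 0, "jaw": -0.45}, {"dx": 0, "dy": 0, "dz": -0.6, "twist": 0, "jaw": -0.45}, {"dx": 0, "dy": 0, "dz": -0.6, "twist": 0, "jaw": -0.45}, {"dx": 0, "dy": 0, "dz": -0.7, "twist": 0, "jaw": -0.45}, {"dx": 0, "dy": 0, "dz": -0.7, "twist": 0, "jaw": -0.45}, {"dx": 0, "dy": 0, "dz": -0.7, "twist": 0, "jaw": -0.45}, {"dx": 0, "dy": 0, "dz": -0.7, "twist": 0, "jaw": -0.45}, {"dx": 0, "dy": 0, "dz": -0.5, "twist": 0, "jaw": -0.2}, {"dx": 0, "dy": 0, "dz": 0, "twist": 0, "jaw": -0.2}, {"dx": 0, "dy": 0, "dz": 0, "twist": 0, "jaw": -0.2}]}}

```text
t: 13.95
tcp_pos: [0.5848, 0.2372, 0.3409]
orientation: [1.148, 2.924, 0.0]
contact_force: [0.5, -0.1, -0.6]
gripper_width: 0.0362
grasp_force: 0.0
```

```bash
python3 - <<'E'
from h import *
st=sensors.read_state();w=viewer.get_image('wrist');save(w,'w8.png')
print(st['t'],st['tcp_pos'],tool(st)[1])
p=viewer.get_image('scene');save(p,'s8.png')
a=np.array([.5774,.2286,-2.32068]);c,s=np.cos(a[2]),np.sin(a[2]);W=lambda L:np.array([c*L[0]-s*L[1]+a[0],s*L[0]+c*L[1]+a[1],L[2]])
h=np.array([.07,0,.11])
q=1.9;d=np.array([-np.cos(q),0,np.sin(q)]);n=np.array([np.sin(q),0,np.cos(q)])
im=w['color'][...,::-1].copy()
def ln(A,B,col):
    u=proj(w,[W(A),W(B)],st);cv2.line(im,tuple(int(x*8) for x in u[0]),tuple(int(x*8) for x in u[1]),col,1,cv2.LINE_AA,3)
Y=np.array([0,1,0])
for t in(-.006,.006):
  for r in(.140,.164): ln(h+r*d+t*n-.032*Y,h+r*d+t*n+.032*Y,(0,255,255))
ln(h+.137*d-.08*Y,h+.137*d+.08*Y,(0,255,0))
for X in(-.007,.007): ln((-.012+X,-.077,.088),(-.012+X,-.03,.088),(0,0,255))
a=cv2.resize(p['color'][130:300,280:400,::-1],None,fx=2.47,fy=2.47)
b=cv2.resize(im[:330,0:400],None,fx=1.27,fy=1.27,interpolation=cv2.INTER_CUBIC);H=420
f=lambda i:cv2.copyMakeBorder(i[:H],0,max(0,H-i.shape[0]),0,0,0)
m=np.hstack([f(a),f(b)]);print(m.shape);cv2.imwrite('pics/m8.png',m[:,:800])
for q in['lid_tab','lid','hook_rail']:print(q,[(r['extent'],round(r['confidence'],2)) for r in viewer.look_for(q,w)[:2]])
E
```

```text
13.95 [0.58479534 0.23722008 0.34091887] 137.1322599569087
(420, 804, 3)
lid_tab [([71.9, 84.7, 179.1, 187.7], 0.82)]
lid [([68.9, 85.8, 180.9, 188.0], 0.65)]
hook_rail [([269.8, 97.5, 12.3, 135.8], 0.88)]
```

View pics/m8.png

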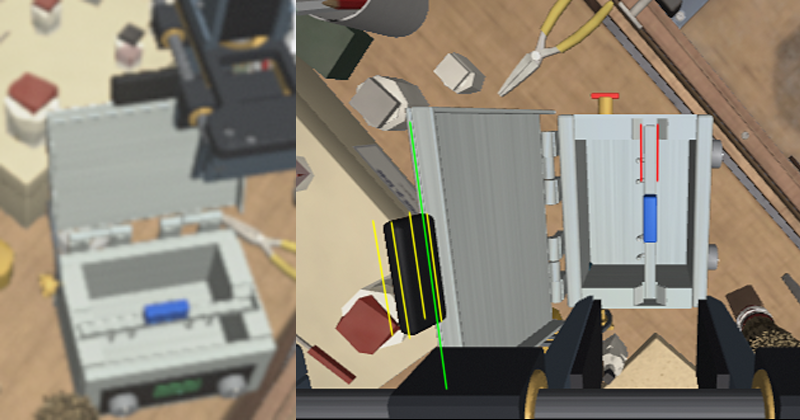

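The rail is home in both pockets with the blue grip centred. The overlay shows the tab is about 6 mm nearer the tank than modelled (real 385–440 across, model 373–425), so I'll fit its pose numerically.

```bash
cat > tab.py <<'E'
from h import *
from scipy.optimize import minimize
A=np.array([.5774,.2286,-2.32068]);c,s=np.cos(A[2]),np.sin(A[2]);h=np.array([.07,0,.11])
def W(L): L=np.atleast_2d(L);return np.c_[c*L[:,0]-s*L[:,1]+A[0],s*L[:,0]+c*L[:,1]+A[1],L[:,2]]
def box(q,e,y,R=(.140,.164)):
    d=np.array([-np.cos(q),0,np.sin(q)]);n=np.array([np.sin(q),0,np.cos(q)])
    return np.array([h+r*d+(e+t)*n+[0,y+k,0] for r in R for t in(-.006,.006) for k in(-.032,.032)])
def mask(p,win):
    g=p['color'].max(2);m=np.zeros_like(g);x0,y0,x1,y1=win;m[y0:y1,x0:x1]=(g[y0:y1,x0:x1]<70);
    n,l,st_,_=cv2.connectedComponentsWithStats(m);i=1+np.argmax(st_[1:,4]);return (l==i).astype(np.uint8),st_[i]
def ren(p,st,X):
    m=np.zeros((420*4,560*4),np.uint8);u=proj(p,W(X),st)*4;cv2.fillConvexPoly(m,cv2.convexHull(u.astype(np.float32)).astype(int),255)
    return cv2.resize(m,(560,420),interpolation=cv2.INTER_AREA)/255.
def fit(p,st,m,free):
    def f(v):
        q,e,y={'e':(1.9,v[0],v[1]),'q':(v[0]*10+1.9,0,v[1]),'qe':(v[2]*10+1.9,v[0],v[1])}[free]
        r=ren(p,st,box(q,e,y));return 1-np.minimum(r,m).sum()/np.maximum(r,m).sum()
    n=3 if free=='qe' else 2
    o=minimize(f,np.zeros(n),method='Nelder-Mead',options=dict(initial_simplex=np.vstack([np.zeros(n)]+[np.eye(n)[i]*(-.006) for i in range(n)])-.001));return o.x,o.fun
E
python3 - <<'E'
from tab import *
st=sensors.read_state();w=viewer.get_image('wrist')
m,bb=mask(w,(55,155,125,272));print(bb)
for k in('e','q','qe'):print(k,fit(w,st,m,k))
E
```

```text
[  68  169   50   96 3502]Traceback (most recent call last):
  File "<stdin>", line 4, in <module>
  File "tab.py", line 19, in fit
    o=minimize(f,np.zeros(n),method='Nelder-Mead',options=dict(initial_simplex=np.vstack([np.zeros(n)]+[np.eye(n)[i]*(-.006) for i in range(n)])-.001));return o.x,o.fun
    res = _minimize_neldermead(fun, x0, args, callback, bounds=bounds,
                               **options)
    fsim[k] = func(sim[k])
              ~~~~^^^^^^^^
    fx = function(np.copy(x), *(wrapper_args + args))
  File "tab.py", line 16, in f
    q,e,y={'e':(1.9,v[0],v[1]),'q':(v[0]*10+1.9,0,v[1]),'qe':(v[2]*10+1.9,v[0],v[1])}[free]
                                                              ~^^^
IndexError: index 2 is out of bounds for axis 0 with size 2
```

```bash
sed -i "s/v\[2\]\*10/v[-1]*10/" tab.py; python3 - <<'E'
from tab import *
st=sensors.read_state();w=viewer.get_image('wrist')
m,bb=mask(w,(55,155,125,272));print(bb)
for k in('e','q','qe'):print(k,fit(w,st,m,k))
Pw=W(h+.152*np.array([-np.cos(1.9),0,np.sin(1.9)]));print(Pw)
plan(st,W([.116,0,.34])[0],137.04)
E
```

```text
[  68  169   50   96 3496]
e (array([-0.00503871,  0.00062902]), np.float64(0.11264578760290611))
q (array([-0.00371763,  0.00010389]), np.float64(0.1011188483855574))
qe (array([-0.0013116 , -0.00171863, -0.00253444]), np.float64(0.11139147726931375))
[[0.49619969 0.14141713 0.25383761]]
tcp [0.5846 0.2372 0.3397] yaw 137.13 shift units [-0.01 -2.54 -0.  ] twist 0.02
```

Emit:
{"method": "arm_command", "body": {"increments": [{"dx": 0, "dy": -0.3, "dz": 0, "twist": 0.02, "jaw": 0}, {"dx": 0, "dy": -0.5, "dz": 0, "twist": 0, "jaw": 0}, {"dx": 0, "dy": -0.6, "dz": 0, "twist": 0, "jaw": 0}, {"dx": 0, "dy": -0.6, "dz": 0, "twist": 0, "jaw": 0}, {"dx": 0, "dy": -0.4, "dz": 0, "twist": 0, "jaw": 0}, {"dx": 0, "dy": -0.14, "dz": 0, "twist": 0, "jaw": 0}, {"dx": 0, "dy": 0, "dz": 0, "twist": 0, "jaw": 0}, {"dx": 0, "dy": 0, "dz": 0, "twist": 0, "jaw": 0}]}}

```text
t: 15.1
tcp_pos: [0.499, 0.1448, 0.3408]
orientation: [1.15, 2.923, 0.001]
contact_force: [-1.5, 0.7, -0.6]
gripper_width: 0.0454
grasp_force: 0.0
```

```bash
python3 - <<'E'
from tab import *
st=sensors.read_state();w=viewer.get_image('wrist');save(w,'w9.png')
plan(st,W([.116,0,.34])[0],137.04);print(st['t'],st['gripper_width'])
u=proj(w,W(box(1.9,0,0)),st);print(u.round(0).tolist())
g=(w['color'].max(2)<70)
x0,x1=int(u[:,0].min())-15,int(u[:,0].max())+25
for y in range(130,300,8):print(y,x0,''.join('#' if k else '.' for k in g[y,x0-20:x1+20:2]))
E
```

```text
tcp [0.499  0.1448 0.3408] yaw 137.04 shift units [-0.01 -0.03  0.02] twist -0.0
15.1 0.04540804771848116
[[284.0, 168.0], [284.0, 253.0], [268.0, 167.0], [269.0, 251.0], [273.0, 174.0], [273.0, 266.0], [255.0, 173.0], [257.0, 264.0]]
130 240 .......................................................
138 240 .......................................................
146 240 .......................................................
154 240 .......................................................
162 240 ..................................................##...
170 240 ...........................#######................##...
178 240 .....................#############................##...
186 240 .....................#############................#....
194 240 .....................#############.....................
202 240 .....................#############.....................
210 240 ......................############.....................
218 240 ......................############.....................
226 240 ......................############.....................
234 240 ##....................############.....................
242 240 ######................############...................##
250 240 ######................###########....................##
258 240 ######................#########................########
266 240 ######......................................######...##
274 240 ######.....##...#.........................##..##.....##
282 240 ######...#..#####......................##..###.......##
290 240 #######.#........#.....................#..##........###
298 240 ######...##............................###...........##
```

```bash
python3 - <<'E'
from tab import *
st=sensors.read_state();w=viewer.get_image('wrist')
m,bb=mask(w,(256,155,294,268));print(bb)
for k in('e','q','qe'):print(k,fit(w,st,m,k))
R,y=tool(st);d=st['tcp_pos'][:2]-A[:2];print('tcp cleaner x,y',c*d[0]+s*d[1],-s*d[0]+c*d[1])
E
```

```text
[ 262  168   26   96 2197]
e (array([-0.00405769,  0.00019804]), np.float64(0.17439122156528708))
q (array([-0.00282167,  0.00064843]), np.float64(0.15285292689530816))
qe (array([ 0.01523297, -0.00097896, -0.01247212]), np.float64(0.08507208872458394))
tcp cleaner x,y 0.1145838549377407 -0.0003131491082079482
```

The tab sits at cleaner x ≈ 0.115 m, and the jaws are centred over it. I'll go down to straddle it and narrow the jaws loosely.

Emit:
{"method": "arm_command", "body": {"increments": [{"dx": 0, "dy": 0, "dz": 0.2, "twist": 0, "jaw": 0}, {"dx": 0, "dy": 0, "dz": 0.4, "twist": 0, "jaw": 0}, {"dx": 0, "dy": 0, "dz": 0.4, "twist": 0, "jaw": 0}, {"dx": 0, "dy": 0, "dz": 0.3, "twist": 0, "jaw": 0}, {"dx": 0, "dy": 0, "dz": 0.2, "twist": 0, "jaw": 0}, {"dx": 0, "dy": 0, "dz": 0.1, "twist": 0, "jaw": 0}, {"dx": 0, "dy": 0, "dz": 0, "twist": 0, "jaw": -0.2}, {"dx": 0, "dy": 0, "dz": 0, "twist": 0, "jaw": -0.4}, {"dx": 0, "dy": 0, "dz": 0, "twist": 0, "jaw": -0.47}, {"dx": 0, "dy": 0, "dz": 0, "twist": 0, "jaw": -0.47}], "grip_force": 10}}

```text
t: 16.2
tcp_pos: [0.4987, 0.1444, 0.2616]
orientation: [1.15, 2.922, 0.001]
contact_force: [0.0, 0.3, -0.1]
gripper_width: 0.0242
grasp_force: 0.0
```

```bash
cat > tc.py <<'E'
from tab import *
st=sensors.read_state();d=st['tcp_pos'][:2]-A[:2]
F=st['contact_force'];T=st['torque']
print('t',st['t'],'tcp cleaner',(c*d[0]+s*d[1]).round(4),(-s*d[0]+c*d[1]).round(4),st['tcp_pos'][2].round(4),'w',st['gripper_width'].round(4),'F',[round(k,2) for k in(c*F[0]+s*F[1],-s*F[0]+c*F[1],F[2])],'T',[round(k,3) for k in(c*T[0]+s*T[1],-s*T[0]+c*T[1],T[2])])
E
python3 tc.py
```

```text
Traceback (most recent call last):
  File "tc.py", line 4, in <module>
    print('t',st['t'],'tcp cleaner',(c*d[0]+s*d[1]).round(4),(-s*d[0]+c*d[1]).round(4),st['tcp_pos'][2].round(4),'w',st['gripper_width'].round(4),'F',[round(k,2) for k in(c*F[0]+s*F[1],-s*F[0]+c*F[1],F[2])],'T',[round(k,3) for k in(c*T[0]+s*T[1],-s*T[0]+c*T[1],T[2])])
                                                                                                                     ^^^^^^^^^^^^^^^^^^^^^^^^^
AttributeError: 'float' object has no attribute 'round'
```

Emit:
{"method": "arm_command", "body": {"increments": [{"dx": 0, "dy": 0.02, "dz": 0, "twist": 0, "jaw": -0.47}, {"dx": 0, "dy": 0.04, "dz": 0, "twist": 0, "jaw": -0.47}, {"dx": 0, "dy": 0.06, "dz": 0, "twist": 0, "jaw": -0.47}, {"dx": 0, "dy": 0.06, "dz": 0, "twist": 0, "jaw": -0.47}, {"dx": 0, "dy": 0.06, "dz": 0, "twist": 0, "jaw": -0.47}, {"dx": 0, "dy": 0.06, "dz": 0, "twist": 0, "jaw": -0.47}, {"dx": 0, "dy": 0.06, "dz": 0, "twist": 0, "jaw": -0.47}, {"dx": 0, "dy": 0.06, "dz": 0, "twist": 0, "jaw": -0.47}, {"dx": 0, "dy": 0.06, "dz": 0, "twist": 0, "jaw": -0.47}, {"dx": 0, "dy": 0.06, "dz": 0, "twist": 0, "jaw": -0.47}, {"dx": 0, "dy": 0.06, "dz": 0, "twist": 0, "jaw": -0.47}, {"dx": 0, "dy": 0.06, "dz": 0, "twist": 0, "jaw": -0.47}, {"dx": 0, "dy": 0.06, "dz": 0, "twist": 0, "jaw": -0.47}, {"dx": 0, "dy": 0.05, "dz": 0, "twist": 0, "jaw": -0.47}, {"dx": 0, "dy": 0.04, "dz": 0, "twist": 0, "jaw": -0.47}, {"dx": 0, "dy": 0.04, "dz": 0, "twist": 0, "jaw": -0.47}, {"dx": 0, "dy": 0.03, "dz": 0, "twist": 0, "jaw": -0.47}, {"dx": 0, "dy": 0.03, "dz": 0, "twist": 0, "jaw": -0.47}, {"dx": 0, "dy": 0.03, "dz": 0, "twist": 0, "jaw": -0.47}, {"dx": 0, "dy": 0.02, "dz": 0, "twist": 0, "jaw": -0.47}]}}

```text
t: 18.2
tcp_pos: [0.5312, 0.1795, 0.2609]
orientation: [1.151, 2.923, -0.0]
contact_force: [-0.1, -0.7, -0.5]
gripper_width: 0.0241
grasp_force: 0.1
```

```bash
sed -i "s/st\['gripper_width'\].round(4)/round(float(st['gripper_width']),4)/" tc.py; python3 tc.py
```

```text
t 18.2 tcp cleaner 0.0674 -0.0004 0.2609 w 0.0241 F [np.float64(0.57), np.float64(0.4), np.float64(-0.55)] T [np.float64(0.045), np.float64(0.099), np.float64(-0.012)]
```

Emit:
{"method": "arm_command", "body": {"increments": [{"dx": 0, "dy": -0.03, "dz": 0, "twist": 0, "jaw": -0.5}, {"dx": 0, "dy": -0.02, "dz": 0, "twist": 0, "jaw": -0.55}, {"dx": 0, "dy": 0, "dz": 0, "twist": 0, "jaw": -0.6}, {"dx": 0, "dy": 0, "dz": 0, "twist": 0, "jaw": -0.64}, {"dx": 0, "dy": 0, "dz": 0, "twist": 0, "jaw": -0.67}, {"dx": 0, "dy": 0, "dz": 0, "twist": 0, "jaw": -0.7}, {"dx": 0, "dy": 0, "dz": 0, "twist": 0, "jaw": -0.8}, {"dx": 0, "dy": 0, "dz": 0, "twist": 0, "jaw": -0.8}, {"dx": 0, "dy": 0, "dz": 0, "twist": 0, "jaw": -0.8}], "grip_force": 10}}

```text
t: 19.1
tcp_pos: [0.5295, 0.1778, 0.261]
orientation: [1.15, 2.923, 0.001]
contact_force: [-0.5, 0.4, -0.4]
gripper_width: 0.0119
grasp_force: 10.0
```

```bash
python3 tc.py; python3 - <<'E'
from tab import *
st=sensors.read_state()
p=viewer.get_image('scene');save(p,'s10.png');w=viewer.get_image('wrist');save(w,'w10.png')
for n,pp in(('scene',p),('wrist',w)):
    for q in['lid_tab','lid','hook_rail']:print(n,q,[(r['extent'],round(r['confidence'],2)) for r in viewer.look_for(q,pp)[:2]])
# lid steel edge corners as predicted, scene & wrist
for q in(1.52,1.57,1.62):
    d=np.array([-np.cos(q),0,np.sin(q)]);X=W([h+.137*d+[0,y,0] for y in(-.08,.08)])
    print(q,'scene',proj(p,X).round(1).tolist(),'wrist',proj(w,X,st).round(1).tolist())
E
```

```text
t 19.1 tcp cleaner 0.0698 -0.0004 0.261 w 0.0119 F [np.float64(0.02), np.float64(-0.63), np.float64(-0.44)] T [np.float64(0.056), np.float64(0.437), np.float64(0.075)]
scene lid_tab [([299.5, 174.8, 89.3, 74.8], 0.55), ([293.2, 176.4, 95.9, 119.9], 0.55)]
scene lid [([300.5, 176.5, 87.3, 69.6], 0.7)]
scene hook_rail []
wrist lid_tab [([268.1, 80.5, 37.3, 295.6], 0.91), ([349.1, 99.5, 30.4, 164.5], 0.36)]
wrist lid [([266.6, 82.4, 39.2, 294.7], 0.61)]
wrist hook_rail [([347.6, 98.8, 32.6, 164.2], 0.97)]
1.52 scene [[384.5, 181.2], [306.3, 192.4]] wrist [[291.4, 97.3], [288.6, 388.7]]
1.57 scene [[383.4, 178.5], [305.6, 189.6]] wrist [[276.1, 97.3], [276.6, 389.0]]
1.62 scene [[382.4, 176.0], [305.0, 186.9]] wrist [[260.9, 97.3], [264.6, 388.8]]
```

Emit:
{"method": "arm_command", "body": {"increments": [{"dx": 0, "dy": 0, "dz": 0, "twist": 0, "jaw": -0.8}, {"dx": 0, "dy": 0, "dz": 0, "twist": 0, "jaw": -0.8}]}}

```text
t: 19.7
tcp_pos: [0.5294, 0.1776, 0.2609]
orientation: [1.15, 2.923, 0.0]
contact_force: [1.1, 0.6, -0.8]
gripper_width: 0.0121
grasp_force: 10.0
```

```bash
python3 tc.py
```

```text
t 19.7 tcp cleaner 0.07 -0.0004 0.2609 w 0.0121 F [np.float64(-1.22), np.float64(0.41), np.float64(-0.76)] T [np.float64(0.1), np.float64(0.456), np.float64(0.067)]
```

Emit:
{"method": "arm_command", "body": {"increments": [{"dx": 0, "dy": 0.02, "dz": 0, "twist": 0, "jaw": -0.8}, {"dx": 0, "dy": 0.02, "dz": 0, "twist": 0, "jaw": -0.8}, {"dx": 0, "dy": 0, "dz": 0, "twist": 0, "jaw": -0.8}, {"dx": 0, "dy": 0, "dz": 0, "twist": 0, "jaw": -0.8}, {"dx": 0, "dy": 0, "dz": 0, "twist": 0, "jaw": -0.8}]}}

```text
t: 20.2
tcp_pos: [0.5306, 0.1789, 0.2609]
orientation: [-1.15, -2.923, 0.001]
contact_force: [0.1, -0.1, 0.3]
gripper_width: 0.0121
grasp_force: 10.0
```

```bash
python3 tc.py;python3 - <<'E'
from tab import *
st=sensors.read_state();w=viewer.get_image('wrist');save(w,'w11.png')
print([(r['extent'],round(r['confidence'],2)) for r in viewer.look_for('lid',w)[:2]])
g=cv2.cvtColor(w['color'],cv2.COLOR_RGB2GRAY)
for y in(110,125,150,175):print(y,g[y,240:330:2].tolist())
for r,z in((.137,0),(.152,0)):
    print(r,proj(w,W([h+r*np.array([0,0,1])+[0,-.06,0]]),st))
E
```

```text
t 20.2 tcp cleaner 0.0683 -0.0004 0.2609 w 0.0121 F [np.float64(-0.05), np.float64(0.14), np.float64(0.28)] T [np.float64(0.086), np.float64(0.03), np.float64(0.159)]
[([263.4, 82.6, 43.2, 296.7], 0.62), ([263.1, 69.5, 172.7, 306.8], 0.6)]
110 [141, 140, 140, 138, 136, 133, 131, 128, 130, 133, 136, 140, 130, 140, 183, 191, 181, 113, 199, 193, 192, 194, 201, 200, 197, 196, 194, 191, 188, 191, 192, 190, 184, 197, 197, 198, 198, 197, 197, 198, 198, 198, 197, 197, 197]
125 [130, 129, 131, 136, 140, 142, 140, 138, 133, 130, 128, 125, 113, 134, 181, 194, 184, 111, 198, 194, 191, 195, 201, 200, 198, 197, 194, 191, 189, 191, 194, 190, 176, 193, 191, 197, 192, 191, 190, 199, 194, 192, 192, 192, 190]
150 [131, 131, 133, 132, 132, 132, 132, 129, 131, 135, 135, 137, 125, 116, 180, 195, 187, 112, 196, 194, 191, 194, 201, 199, 199, 196, 194, 190, 187, 192, 193, 190, 179, 193, 193, 196, 190, 191, 193, 200, 190, 195, 192, 192, 188]
175 [142, 147, 145, 146, 146, 146, 144, 144, 144, 144, 143, 139, 136, 156, 175, 194, 192, 114, 194, 193, 190, 192, 200, 199, 198, 198, 193, 189, 188, 192, 194, 175, 193, 191, 193, 192, 190, 189, 196, 197, 189, 194, 193, 188, 187]
0.137 [[272.74199455 142.21103643]]
0.152 [[272.2717827  146.65335464]]
```

The moment about the hinge direction drops from 0.45 to 0.03 N·m after a 1.7 mm shift, so the pads now lie flat on the tab with the plate plumb. I'll regrip lightly to remove any hysteresis and check again.

Emit:
{"method": "arm_command", "body": {"increments": [{"dx": 0, "dy": 0, "dz": 0, "twist": 0, "jaw": -0.7}, {"dx": 0, "dy": 0, "dz": 0, "twist": 0, "jaw": -0.7}, {"dx": 0, "dy": 0, "dz": 0, "twist": 0, "jaw": -0.7}]}}

```text
t: 20.6
tcp_pos: [0.5307, 0.1791, 0.2609]
orientation: [1.151, 2.923, 0.0]
contact_force: [-0.4, 0.2, 0.1]
gripper_width: 0.0138
grasp_force: 0.0
```

```bash
python3 tc.py
```

```text
t 20.6 tcp cleaner 0.068 -0.0004 0.2609 w 0.0138 F [np.float64(0.1), np.float64(-0.47), np.float64(0.07)] T [np.float64(0.123), np.float64(0.072), np.float64(-0.028)]
```

Emit:
{"method": "arm_command", "body": {"increments": [{"dx": 0, "dy": 0, "dz": 0, "twist": 0, "jaw": -0.75}, {"dx": 0, "dy": 0, "dz": 0, "twist": 0, "jaw": -0.8}, {"dx": 0, "dy": 0, "dz": 0, "twist": 0, "jaw": -0.9}, {"dx": 0, "dy": 0, "dz": 0, "twist": 0, "jaw": -1}, {"dx": 0, "dy": 0, "dz": 0, "twist": 0, "jaw": -1}, {"dx": 0, "dy": 0, "dz": 0, "twist": 0, "jaw": -1}], "grip_force": 15}}

```text
t: 21.2
tcp_pos: [0.5307, 0.1791, 0.261]
orientation: [1.15, 2.923, -0.0]
contact_force: [-0.1, -0.3, 0.1]
gripper_width: 0.0122
grasp_force: 15.0
```

```bash
python3 tc.py;python3 - <<'E'
from tab import *
p=viewer.get_image('top');save(p,'t12.png')
for q in['cream_pot','chain_pliers','brass_pan','bristle_brush','hook_rail','lid']:print(q,[(r['extent'],round(r['confidence'],2)) for r in viewer.look_for(q,p)[:1]])
E
```

```text
t 21.2 tcp cleaner 0.0681 -0.0004 0.261 w 0.0122 F [np.float64(0.25), np.float64(0.11), np.float64(0.07)] T [np.float64(0.066), np.float64(0.078), np.float64(0.174)]
cream_pot [([368.0, 174.3, 54.1, 45.1], 0.94)]
chain_pliers [([178.1, 255.2, 11.7, 5.7], 0.63)]
brass_pan [([359.0, 265.1, 44.3, 31.2], 0.58)]
bristle_brush [([194.9, 124.9, 16.9, 17.1], 0.56)]
hook_rail [([170.3, 174.9, 78.1, 69.7], 0.39)]
lid [([184.3, 177.3, 64.0, 63.1], 0.94)]
```

Gripped, the moment is 0.078 N·m against 0.072 free, so there is no net couple and the lid is plumb and held. The pot and pan show where they were, and the pliers and brush are partly hidden by the arm. Handing in.

```bash
python3 -c "
from h import *
print(ctrl.job_done())"
```

```text
the job is handed in; nothing more can be done
None
```

The hook rail hangs in both pockets of the tank and is released, and the gripper is holding the lid upright at its balance point; I handed the job in at about 21 s of the 54 s allowed, and no verdict came back.

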